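# Park the charged inspection lamp in its sloping collar

## Robot

A 6-joint arm with a two-finger parallel gripper is mounted at the origin on a cart in front of the work surface, level with it; the furniture and walls round the work are solid. World frame = base frame: x ahead of the robot, y to its left, z up, the work surface at z = 0. Lengths are in mm, angles in rad, forces in N, time in s.
With the tool pointing down it reaches from about 375 to 900 mm from the base axis. Payload 3.1 kg.
Tool frame: the origin (TCP) lies between the finger pads; the fingertips stand manip.tips_ahead ahead of it and the grasp point (between the pads) lies 6 mm ahead of it (manip.tips_ahead is the distance from the TCP to the fingertips, in mm); z points along the fingers, y is the line along which they close (so a half turn about z gives the same grasp; the last joint's range is limited). The gripper opens to 87 mm and grips with 3 to 60 N. Pads are 19 mm wide; open, the fingers measure 117 mm over their backs; the gripper's body (75 mm by 190 mm) begins 51 mm behind the grasp point.
Start: joints at [1.042, 0.527, 1.433, -0, 1.181, -0.178], TCP at [214.739, 586.927, 247.548] pointing down, gripper open.
Joint ranges: [-3.08, 3.08], [-0.75, 2.2], [0.22, 2.44], [-1.43, 4.57], [0, 2.65], [-2.85, 2.85]. Speed limits (rad/s): [2.79, 2.79, 3.14, 3.14, 3.14, 3.14].

## Interface

Orientations are given as [roll, pitch, yaw] about the fixed x, y, z axes, in that order (R = Rz(yaw) Ry(pitch) Rx(roll)).
In Python, from workcell import manip gives the robot as it stands.
- The arm moves only by the shell command python3 -m crank 'ROWS' [OPENING] [FORCE]. ROWS is a JSON object of lists of equal length, an entry for each row: "linear": the shift along the tool's x, y, z in cm, a list of three; "turn": the turn about the tool's z in degrees. A call has 1 to 8 rows; each row is the pose to reach, as a shift and turn from the pose commanded when the call began, along the tool's axes at that moment; what a row does not reach only later rows make up. A row lasts 1/8 s, in which the tool goes at most 62.5 mm and 10.7 degrees, less where a joint would pass 70% of its speed; a pose out of reach is approached as far as the arm can. A call with a gripper value outside its range is refused whole. OPENING is the closure in counts, from 0 (fully open) to 255 (shut), set as the call begins (- or left out, the last holds). The fingers move at their own pace and stop on an object; FORCE is the grip in N (left out, the last holds). Time passes only in rows, so rows that repeat a pose let the fingers close. It gives the time, the measured TCP pose, the force, the opening and the grip force at its end, in the units of the state.
- manip.state(): the state, without advancing time (a new reading comes with each control period).
- manip.grab_frame(name): name is "side" or "top" or "wrist"; returns (picture, depth): 400x640x3 uint8, red, green, blue; 400x640 float32, mm along the optical axis (not along the pixel's ray), 0 where there is no reading.
- manip.calibration(name): a dict with "fx", "fy", "cx", "cy" (pixels), "rvec" (rotation vector, rad) and "tvec" (3), from world to camera coordinates, as OpenCV has them. Camera axes: x right, y down, z forward; pixel columns grow to the right and rows downward; lengths in mm; the calibration is good to about 2 mm. A picture is of the moment at which its call begins: read the wrist's pose just before it. calibration takes no time and is no camera call; for the wrist camera it gives the pose at the moment of the call.
- manip.sign_off(): hands the job in; it is judged then, once.
The state is a dict: "time": time; "joint_positions": joint angles; "joint_velocities": joint speeds; "tau": joint torques, N m; "eef_pos": TCP position; "tcp_rot": TCP orientation; "force": force on the tool from outside, world axes, zero at the start; "moment": the same for the moment, N m; "opening": finger opening in mm; "grip_force": force on a finger pad.
Only numpy, scipy, OpenCV 4.12 (cv2) and the standard library are available. Lean on these libraries where they do the work, as an engineer would, in place of code of your own. Each camera call takes 0.05 s, during which the arm holds its last target. There are 200 camera calls.

## Task

The inspection lamp has finished charging: swing the keeper of the sloping holder fully open, lift the lamp out of its charging stand, lower it tail first down through the holder's collar until its wide head catches on the rim, and let it hang there. Then swing the keeper fully shut again over the lamp's head. Guide the lamp in rather than letting it fall from a height, and leave the beaker and the tape roll beside the stand and the dropper bottle beside the holder where they are.

Things in the scene. Friction and masses are not known exactly. Their poses are not given: they have to be found in the camera images.
- lamp: Dark metal hand lamp, loose, 160 mm long, 0.12 to 0.21 kg, round about its z axis. Origin: centre of the tail face; z from tail to head. Barrel 26 mm diameter up to z = 110 mm, tail tapering to 18 mm over the last 8 mm; cone from 26 to 44 mm diameter at z = 110 to 122; head 44 mm diameter, z = 122 to 160. Starts upright, tail down in the charging stand.
- lamp_head (a point): Centre of the lamp's wide head, on its axis, 141 mm from the tail.
- lamp_tail (a point): Centre of the lamp's tail face (same as the lamp's origin).
- charger: Charging stand, fixed: black foot 90 x 84 x 12 mm with a grey block 74 x 74 mm on it, top 54 mm above the worktop, with a round upright well 31 mm in diameter and 42 mm deep in the middle (floor 12 mm above the worktop). Origin under its centre on the worktop, z up.
- holder: Sloping holder, fixed: dark base plate 150 x 150 x 10 mm (its middle 15 mm to +y of the origin) with an aluminium upright 24 x 18 mm at y = +60 mm that carries the collar 150 mm above the worktop. Origin on the worktop, x pointing from the robot's side to the far side.
- collar: Holder's fixed aluminium ring: 45 mm outside, 31 mm bore, 30 mm long, open below. Origin: centre of its mouth (upper rim). z: bore axis, up out of the mouth, leaning 30 degrees from vertical toward the robot's side (holder's -x). y: level, the holder's y. x: up the slope, to the far side. A seated lamp's head centre is about 28 mm above the mouth along z, its top 47 mm; its tail hangs free.
- keeper_pivot (a point): Keeper's pivot on top of a fixed post 17 mm in diameter, parallel to the bore: in the collar's frame x = 0, y = +60 mm, z = 54 mm.
- keeper (a joint): Flat steel arm 20 x 5 mm that turns about keeper_pivot, parallel to the bore. Rad: 0 = shut, the arm points along the collar's -y across the bore axis and 16 mm past it, its underside 54 mm above the mouth; it opens toward the robot's side; at 1.57 it points along the collar's -x; stop at 1.75. Open means beyond 1.2, shut below 0.12. Stays where left; 0.7 N at the knob moves it.
- keeper_knob (a point): Centre of the top of the keeper's black knob, a round pin 16 mm in diameter and 27 mm high, parallel to the bore, 60 mm from the pivot. Its top is 86.5 mm above the mouth along the collar's z. In the collar's frame at keeper angle a: x = -60 sin a, y = 60 - 60 cos a (mm); shut, it stands on the bore axis.
- beaker: Bystander: clear glass beaker to the left of the charging stand, 55 mm wide, 70 mm high. Origin at the centre of its underside.
- dropper_bottle: Bystander: small amber dropper bottle to the left of the holder, 34 mm wide, 114 mm high. Origin at the centre of its underside.
- tape_roll: Bystander: roll of label tape lying flat to the right of the charging stand, 75 mm across, 19 mm high. Origin at the centre of its underside.

How it is judged (in metres and radians):
On the way, in this order (a step that is already met when the one before it is completed fails the run):
1. the keeper is swung open (beyond 1.2 rad) (value of joint keeper above 1.2 rad), for 0.1 s.
2. the lamp is lifted clear of the charging stand (z of lamp_tail in the frame of charger above 0.06 m), for 0.1 s.
3. the lamp hangs released in the collar by its head, keeper still open (z of lamp_head in the frame of collar between 0.02 and 0.037 m and x of lamp_head in the frame of collar between -0.009 and 0.009 m and y of lamp_head in the frame of collar between -0.009 and 0.009 m and angle between the z axis of lamp and the z axis of collar, either way round below 0.2 rad and linear speed of lamp below 0.03 m/s and contact force between the fingers and lamp below 0.1 N and value of joint keeper above 0.9 rad), for 0.3 s.
4. the keeper is shut over the head (value of joint keeper below 0.12 rad), for 0.1 s.
At the end, for the whole second after the job is handed in: The lamp hangs at rest in the sloping collar, tail down through the bore: its head's centre 20 to 37 mm above the mouth along the bore and within 9 mm of the bore's axis in x and y, its axis within 0.20 rad of the bore's; the keeper is shut (below 0.12 rad) (z of lamp_head in the frame of collar between 0.02 and 0.037 m and x of lamp_head in the frame of collar between -0.009 and 0.009 m and y of lamp_head in the frame of collar between -0.009 and 0.009 m and angle between the z axis of lamp and the z axis of collar, either way round below 0.2 rad and linear speed of lamp below 0.03 m/s and value of joint keeper below 0.12 rad and contact force between the fingers and lamp below 0.1 N); the robot touches nothing.
It fails at once if the lamp is dropped from a height or thrown (faster than 0.9 m/s while no finger holds it) (contact force between the fingers and lamp below 0.1 N and linear speed of lamp above 0.9 m/s).
It fails at once if the beaker is moved more than 30 mm (distance of beaker from where it was at the start of the episode above 0.03 m).
It fails at once if the dropper bottle is moved more than 30 mm (distance of dropper_bottle from where it was at the start of the episode above 0.03 m).
It fails at once if the tape roll is moved more than 30 mm (distance of tape_roll from where it was at the start of the episode above 0.03 m).
It also fails if it takes over 66 s, if anything falls off the work surface, if the arm or the gripper's body presses on something with over 40 N, if the wrist force passes 120 N, or if a joint passes its speed limit or range.

## Working session

There is one attempt and no reset: what is moved stays moved. The work goes in short steps, Python scripts to look and compute and a shell command to move; the robot and the scene stay as the last step left them, time stands still between calls to the robot, and variables do not carry over. Pictures are saved under pics/ and viewed, at most 12 in all, crops included, and the job is handed in when it is done.

```bash
ls; mkdir -p pics
cat > h.py <<'E'
import numpy as np, cv2
from workcell import manip
from scipy.spatial.transform import Rotation as R
def cam(n):
    c=manip.calibration(n); Rm=cv2.Rodrigues(np.array(c["rvec"],float))[0]; return c,Rm,np.array(c["tvec"],float).ravel()
def cloud(n):
    c,Rm,t=cam(n); im,d=manip.grab_frame(n)
    v,u=np.mgrid[0:400,0:640]
    P=np.stack([(u-c["cx"])/c["fx"]*d,(v-c["cy"])/c["fy"]*d,d],-1)
    return im,d,(P-t)@Rm
def proj(n,p):
    c,Rm,t=cam(n); q=np.atleast_2d(p)@Rm.T+t
    return np.c_[q[:,0]/q[:,2]*c["fx"]+c["cx"],q[:,1]/q[:,2]*c["fy"]+c["cy"]]
def rel(target,st=None):
    "shift in cm along tool axes to move TCP to target (world mm)"
    st=st or manip.state(); return R.from_euler('xyz',st["tcp_rot"]).inv().apply(np.array(target)-st["eef_pos"])/10
E
python3 - <<'E'
from h import *
for n in("side","top"):
    im,d,P=cloud(n); np.savez(f"{n}0.npz",im=im,d=d,P=P); cv2.imwrite(f"pics/{n}0.png",im[...,::-1])
    c,Rm,t=cam(n); print(n,-Rm.T@t,Rm[2],(d>0).mean())
print(manip.state(), manip.tips_ahead)
E
```

```text
pics
side [ 218.25784402 -715.73109972  597.20974573] [ 0.26177274  0.85332101 -0.4509083 ] 0.99588671875
top [ 254.35975389  172.52242669 1535.35636838] [ 1.89598877e-01 -4.63742080e-05 -9.81861632e-01] 0.9958203125
{'time': 0.1, 'joint_positions': array([ 1.04150290e+00,  5.28381875e-01,  1.43379687e+00,  1.22580273e-05,
        1.18139430e+00, -1.78491194e-01]), 'joint_velocities': array([-0.00035295, -0.00194714, -0.00271123, -0.00100674,  0.00119386,
        0.00105097]), 'tau': array([ 6.07155448e-05, -4.40983129e+01, -1.77151394e+01,  6.34981901e-02,
        5.34212042e-02, -4.94803908e-05]), 'eef_pos': array([214.42734136, 586.40389671, 246.6568895 ]), 'tcp_rot': array([-3.13964574e+00, -3.62759301e-04,  2.79078540e+00]), 'force': array([ 0.35727471, -0.13576022,  0.36088333]), 'moment': array([0.04714812, 0.04578962, 0.02839897]), 'grip_force': 0.0, 'opening': 87.08557408275126} 25.0
```

View pics/side0.png

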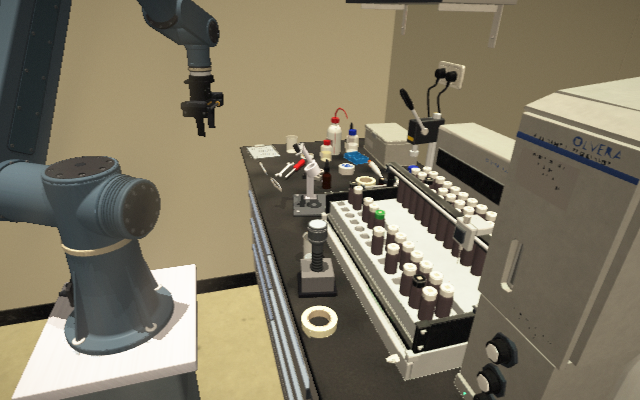

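View pics/top0.png

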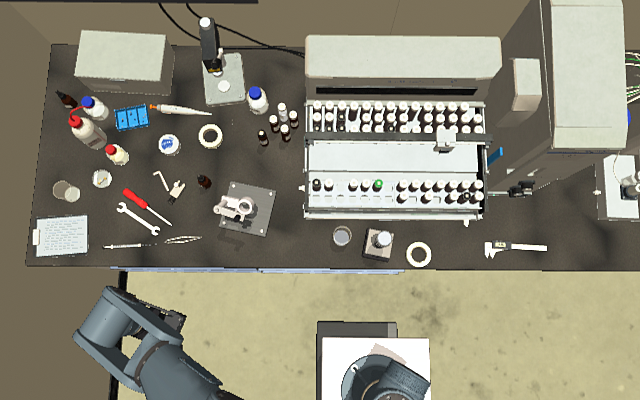

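The side view shows the lamp at about (317,245) in its stand, with the holder behind it at (310,195) and the tape at (319,321). The top view shows the lamp at (380,240), beaker (342,236), tape (418,254), holder (245,207) and dropper bottle (204,181).

Run:
```python
from h import *
a=np.load("top0.npz"); s=np.load("side0.npz")
A=cv2.resize(a["im"][165:275,190:300],None,fx=4,fy=4,interpolation=cv2.INTER_CUBIC)
B=cv2.resize(s["im"][130:230,270:350],None,fx=4.4,fy=4.4,interpolation=cv2.INTER_CUBIC)[:440]
B=cv2.resize(B,(352,440)); cv2.imwrite("pics/crop0.png",np.hstack([A,B])[...,::-1])
P=a["P"]; d=a["d"]
def med(n,u,v,P): print(n,np.round(P[v,u],1))
for n,(u,v) in dict(lamp=(380,240),blk=(368,256),beaker=(342,236),tape=(410,254),base=(262,190),base2=(230,228),table=(300,240),drop=(204,181)).items(): med(n,u,v,P)
# lamp head top: points z>150 near lamp
m=(P[...,2]>155)&(P[...,2]<200); m[:, :355]=0; m[:,405:]=0; m[:215]=0; m[270:]=0
print("head",m.sum(),P[m].mean(0),np.median(P[m][:,2]),P[m].min(0),P[m].max(0))
m=(P[...,2]>45)&(P[...,2]<62); m[:, :355]=0; m[:,400:]=0; m[:215]=0; m[270:]=0
print("block",m.sum(),P[m].min(0),P[m].max(0), cv2.minAreaRect(P[m][:,:2].astype(np.float32)))
m=(P[...,2]>6)&(P[...,2]<16); m[:, :205]=0; m[:,290:]=0; m[:170]=0; m[245:]=0
print("base",m.sum(),P[m].mean(0),cv2.minAreaRect(P[m][:,:2].astype(np.float32)))
m=(P[...,2]>120); m[:, :205]=0; m[:,290:]=0; m[:170]=0; m[245:]=0
for v,u in np.argwhere(m)[::9]: print((u,v),np.round(P[v,u]).astype(int),end=' ')
```

```text
lamp [421.7   1.6 170.2]
blk [391.3  19.5  15.1]
beaker [453.3  98.4   4.6]
tape [ 398.5 -108.6   16.4]
base [596.1 350.2   7.4]
base2 [474.2 445.1  10.2]
table [440.  228.3   1.6]
drop [608.8 519.7  67.8]
head 210 [425.37655486  -8.95267279 172.23820711] 172.47865994491457 [404.53546288 -32.08996313 156.61386254] [447.36105911  12.47854515 180.37203826]
block 556 [385.10536291 -71.38597613  45.42149628] [512.85908605  61.8501171   61.85983922] ((448.9827880859375, -4.724678039550781), (133.23910522460938, 127.71218872070312), 89.95606231689453)
base 1684 [536.04373126 383.86193947  10.27162496] ((541.8740234375, 396.47015380859375), (234.7188720703125, 265.58831787109375), 1.6380215883255005)
(np.int64(232), np.int64(173)) [ 254  173 1535] (np.int64(241), np.int64(194)) [ 254  173 1535] (np.int64(224), np.int64(197)) [544 442 144] (np.int64(245), np.int64(197)) [545 383 140] (np.int64(227), np.int64(198)) [540 433 148] (np.int64(242), np.int64(198)) [542 391 141] (np.int64(222), np.int64(199)) [537 447 147] (np.int64(231), np.int64(199)) [537 420 152] (np.int64(241), np.int64(199)) 
[... 2154 characters left out ...]
213)) [488 388 203] (np.int64(249), np.int64(213)) [499 369 142] (np.int64(229), np.int64(214)) [486 416 195] (np.int64(238), np.int64(214)) [485 390 204] (np.int64(247), np.int64(214)) [496 375 143] (np.int64(232), np.int64(215)) [483 408 196] (np.int64(241), np.int64(215)) [483 383 197] (np.int64(232), np.int64(216)) [481 408 193] (np.int64(241), np.int64(216)) [480 383 200] (np.int64(235), np.int64(217)) [ 254  173 1535] (np.int64(244), np.int64(217)) [477 374 201] (np.int64(241), np.int64(218)) [475 383 197] (np.int64(239), np.int64(219)) [469 385 214] (np.int64(237), np.int64(220)) [465 389 222] (np.int64(236), np.int64(221)) [462 392 225] (np.int64(231), np.int64(230)) [ 254  173 1535]
```

View pics/crop0.png

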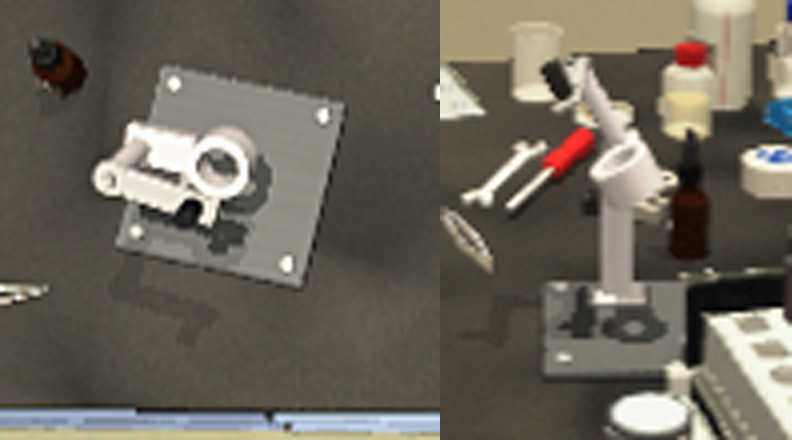

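Side crop: the collar ring opens toward the camera, with the knob (black) up on the left. Top crop: ring at about pixel (244,206), pivot (217,210), knob near (237,218); the base corners are clear, so I'll use them for the pose.

```bash
cat >> h.py <<'E'
def ray(n,px,z,c3=None):
    c,Rm,t=c3 or cam(n); px=np.atleast_2d(px).astype(float)
    r=np.c_[(px[:,0]-c["cx"])/c["fx"],(px[:,1]-c["cy"])/c["fy"],np.ones(len(px))]@Rm; o=-Rm.T@t
    return o+r*((z-o[2])/r[:,2])[:,None]
def holder(corn):  # corners order far-left, far-right, near-right, near-left
    TL,TR,BR,BL=corn[:,:2]; c=corn[:,:2].mean(0)
    ex=(TL-BL+TR-BR); ey=(TL-TR+BL-BR); yaw=np.arctan2(ex[1]-0,ex[0]); yaw2=np.arctan2(-ey[0],ey[1]); y=(yaw+yaw2)/2
    e=np.array([np.cos(y),np.sin(y)]); f=np.array([-e[1],e[0]])
    return c-15*f,y,yaw,yaw2
def collarframe(o,y):
    return np.array([*o,150.]), R.from_euler('z',y)*R.from_euler('y',-np.pi/6)
E
python3 - <<'E'
from h import *
c=np.array([[163,68],[343,103],[303,287],[117,248]])/4+[190,165]-.4
w=ray("top",c,10); print(w, np.linalg.norm(np.diff(w,axis=0),axis=1))
o,y,y1,y2=holder(w); print(o,y,y1,y2)
O,C=collarframe(o,y)
pts={'mouth':(0,0,0),'pivot':(0,60,54),'knob0':(0,0,86.5),'seat':(0,0,28)}
for k,p in pts.items():
    q=O+C.apply(p); print(k,q.round(1),proj("top",q).round(1),proj("side",q).round(1))
print("lamp px",proj("top",[425,-9,172]))
# lamp head circle from top image: mask height
P=np.load("top0.npz")["P"]; m=(P[...,2]>160)&(P[...,2]<185); m[:,:355]=0;m[:,405:]=0;m[:215]=0;m[270:]=0
cc,r=cv2.minEnclosingCircle(np.argwhere(m)[:,::-1].astype(np.float32)); print(cc,r,ray("top",cc,172), ray("top",np.argwhere(m)[:,::-1].mean(0),172))
# target: wrist look pose
print(rel([500,390,420]), manip.state()["tcp_rot"])
c,Rm,t=cam("wrist"); s=manip.state(); T=R.from_euler('xyz',s["tcp_rot"])
print("wristcam in tool", T.inv().apply(-Rm.T@t-s["eef_pos"]), T.inv().apply(Rm[2]))
E
```

```text
[[621.6730101  450.35600373  10.        ]
 [594.83469818 307.93945483  10.        ]
 [449.26189521 335.03027337  10.        ]
 [478.23806251 479.79507003  10.        ]] [144.92331899 148.07212234 147.63625783]
[533.13132774 378.55743851] -0.1925603870235048 -0.1931611291453163 -0.19195964490169332
mouth [533.1 378.6 150. ] [[245.8 200.5]] [[315.8 166.3]]
pivot [518.1 442.6 196.8] [[219.8 202.3]] [[306.2 146.1]]
knob0 [490.7 386.8 224.9] [[238.2 210.5]] [[302.1 143.7]]
seat [519.4 381.2 174.2] [[243.5 203.6]] [[311.5 159.1]]
lamp px [[383.92448474 238.76506776]]
(384.0, 238.5625) 8.151260375976562 [[425.56317201  -9.21685895 172.        ]] [[425.45006177  -9.08326311 172.        ]]
[-33.56125023  -8.66408351 -17.32965146] [-3.13964574e+00 -3.62759301e-04  2.79078540e+00]
wristcam in tool [  81.31991006    0.8568673  -136.61694161] [-2.91332884e-01 -9.47045840e-04  9.56621270e-01]
```

```bash
python3 -m crank '{"linear":[[-5,-1,-6],[-10,-2,-12],[-15,-4,-17],[-21,-5,-17],[-27,-7,-17],[-33,-8.5,-17],[-33,-8.5,-17],[-33,-8.5,-17]],"turn":[-2,-4,-6,-8,-9,-9,-9,-9]}' 0
python3 - <<'E'
from h import *
c3=cam("wrist"); im,d,P=cloud("wrist"); np.savez("w1.npz",im=im,d=d,P=P,c=[c3[0][k] for k in("fx","fy","cx","cy")],Rm=c3[1],t=c3[2]); cv2.imwrite("pics/w1.png",im[...,::-1])
print(manip.state()["eef_pos"],c3[0]["fx"])
E
```

```text
time: 1.1
eef_pos: [497.4, 391.8, 416.6]
tcp_rot: [-3.141, -0.001, 2.944]
force: [-0.0, 0.6, -1.3]
opening: 87.2
grip_force: 0.0
[495.85184558 392.8953878  416.68285624] 338.4127474351535
```

View pics/w1.png

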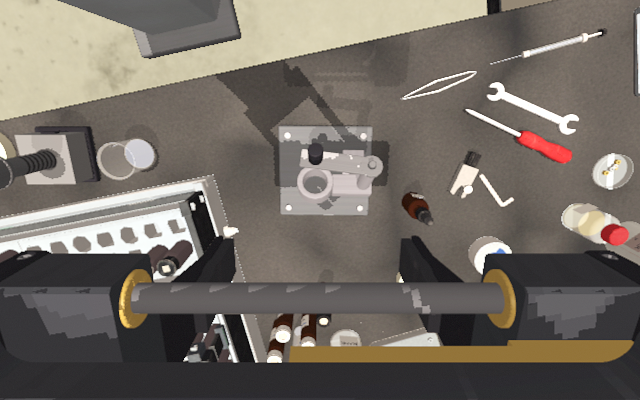

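```bash
python3 -m crank '{"linear":[[0,0,5],[1,0,10],[1,0,12],[1,0,12],[1,0,12],[1,0,12]],"turn":[0,0,0,0,0,0]}'
python3 - <<'E'
from h import *
c3=cam("wrist"); s=manip.state(); im,d,P=cloud("wrist"); np.savez("w2.npz",im=im,d=d,P=P,Rm=c3[1],t=c3[2]); 
print(s["eef_pos"],s["tcp_rot"])
cv2.imwrite("pics/w2.png",cv2.resize(im[90:240,220:420],None,fx=4,fy=4,interpolation=cv2.INTER_CUBIC)[...,::-1])
E
```

```text
time: 1.9
eef_pos: [486.1, 396.4, 299.3]
tcp_rot: [3.139, 0.003, 2.948]
force: [-0.5, 0.9, -0.5]
opening: 87.0
grip_force: 0.0
[486.11528609 396.36990118 299.31811224] [3.13938852e+00 2.50200166e-03 2.94837948e+00]
```

View pics/w2.png

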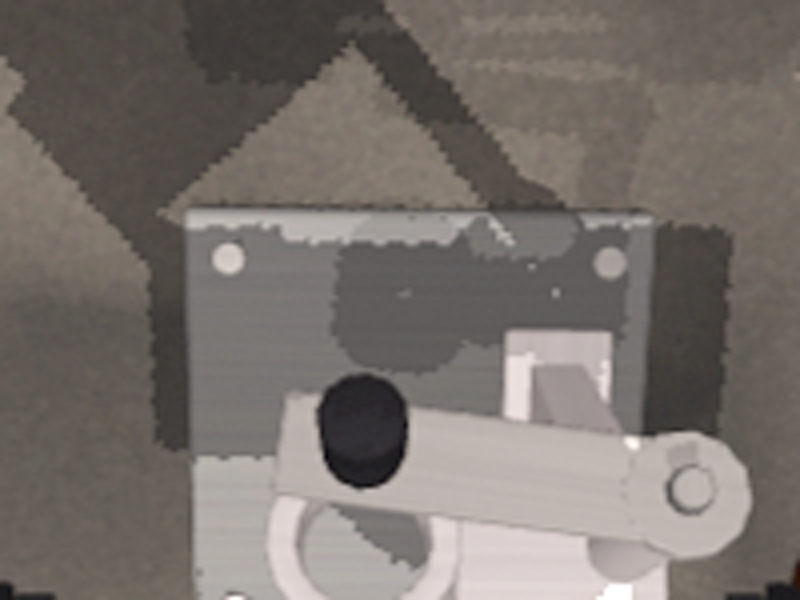

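The crop shows the knob top at about (311,193) full-frame, pivot cap (392,212), and mouth ring centred near column 311; the arm is slightly off shut. Next I measure these in 3D.

Run:
```python
from h import *
a=np.load("w2.npz"); P=a["P"]; im=a["im"].astype(int); d=a["d"]
for n,(u,v) in dict(knob=(310,191),knob2=(312,196),piv=(393,212),armmid=(350,205),ringL=(290,228),ringR=(333,232),table=(230,200),base=(275,170)).items(): print(n,P[v-1:v+2,u-1:u+2].reshape(-1,3).mean(0).round(1))
# base near corners on z=10 (from crop): 
c=a["Rm"],a["t"]; cc=manip.calibration("wrist"); c3=(cc,a["Rm"],a["t"])
px=np.array([[186,210],[653,215]])/4+[220,90]-.4
w=ray("wrist",px,10,c3); print(w, np.linalg.norm(w[0]-w[1]))
print("knobtop",ray("wrist",[310.5,192.6],224,c3),"pivcap",ray("wrist",[392.3,211.8],203,c3))
# rim points: first frame w1 has complete ring; cloud between planes
for f in("w1.npz","w2.npz"):
    Q=np.load(f)["P"].reshape(-1,3); 
    yaw=-.1926; C=R.from_euler('z',yaw)*R.from_euler('y',-np.pi/6)
    q=C.inv().apply(Q-[521,380,150])
    m=(np.hypot(q[:,0],q[:,1])<40)&(abs(q[:,2])<8)&(q[:,1]<18)
    q=q[m]; print(f,len(q),np.percentile(q[:,2],[5,25,50,75,95]).round(1),[np.percentile(q[:,i],[1,99]).round(1) for i in(0,1)])
    # algebraic circle fit of the annulus: bin edges
    for s in range(-30,31,6):
        k=abs(q[:,0]-s)<3
        if k.sum()>3: print(s,q[k,1].min().round(1),q[k,1].max().round(1),q[k,2].mean().round(1),end=' | ')
    print()
```

```text
knob [465.3 396.7 219.5]
knob2 [468.3 397.5 221.7]
piv [495.9 451.2 205.9]
armmid [487.2 422.  198.5]
ringL [514.4 367.1 151.4]
ringR [527.  404.4 148.2]
table [ 5.169e+02  2.720e+02 -5.000e-01]
base [486.5 342.6   9.4]
[[449.55454626 339.92535601  10.        ]
 [479.2454617  483.10683764  10.        ]] 146.22751841101385
knobtop [[465.15000962 397.14018689 224.        ]] pivcap [[496.73533399 451.16611832 203.        ]]
w1.npz 422 [-5.7  1.1  2.5  3.1  4. ] [array([-23. ,  15.5]), array([-17.3,  17.2])]
-24 -11.2 11.1 0.1 | -18 -16.1 17.3 0.4 | -12 -17.4 17.3 1.9 | -6 -17.3 -11.1 2.6 | 0 -17.5 17.1 2.7 | 6 -16.1 17.0 2.1 | 12 -11.4 17.1 1.5 | 18 -1.5 7.2 -1.8 | 
w2.npz 502 [-2.   2.1  2.7  3.3  4.2] [array([-15.6,  15.4]), array([-17.6,  17.6])]
-18 -15.1 -8.2 2.0 | -12 -16.9 -9.0 2.4 | -6 -17.8 -11.0 2.2 | 0 -16.9 17.6 2.8 | 6 -15.9 17.6 2.7 | 12 -11.3 17.7 2.1 | 18 0.2 7.6 -0.9 |
```

```bash
cat >> h.py <<'E'
M=np.array([516.4,386.0,149.8]); YAW=-.198
C=R.from_euler('z',YAW)*R.from_euler('y',-np.pi/6)
def W(x,y,z): return M+C.apply([x,y,z])
def finger(a,r,z=76,up=25):
    "TCP for a closed finger r mm (horizontal) on the + side (r<0: opening side) of the knob"
    k=W(-60*np.sin(a),60-60*np.cos(a),z); e=C.apply([np.cos(a),-np.sin(a),0])*[1,1,0]
    return k+e/np.linalg.norm(e)*r+[0,0,up]
E
python3 - <<'E'
from h import *
print("approach hi",(finger(.14,36)+[0,0,40]).round(1),rel(finger(.14,36)+[0,0,40]).round(2)); print("approach lo",finger(.14,36).round(1), rel(finger(.14,36)).round(2))
s=manip.state(); s["eef_pos"]=finger(.14,36)
for a in (.14,.3,.5,.7,.9,1.1,1.3,1.45): print(a,finger(a,19).round(0),rel(finger(a,19),s).round(1))
E
```

```text
approach hi [505.8 382.8 276.4] [-2.19 -0.94  2.27]
approach lo [505.8 382.8 236.4] [-2.18 -0.94  6.27]
0.14 [490. 389. 236.] [ 1.7  0.3 -0. ]
0.3 [481. 389. 232.] [2.6 0.2 0.5]
0.5 [470. 392. 226.] [3.7 0.3 1. ]
0.7 [460. 398. 221.] [4.8 0.6 1.5]
0.9 [451. 406. 217.] [5.8 1.2 1.9]
1.1 [444. 416. 214.] [6.7 2.1 2.2]
1.3 [439. 427. 212.] [7.4 3.1 2.5]
1.45 [437. 436. 211.] [7.8 3.9 2.6]
```

```bash
python3 -m crank '{"linear":[[-1,-0.5,0],[-2.2,-0.9,0],[-2.2,-0.9,1],[-2.2,-0.9,2.5],[-2.2,-0.9,4.5],[-2.2,-0.9,6.2],[-2.2,-0.9,6.2],[-2.2,-0.9,6.2]],"turn":[0,0,0,0,0,0,0,0]}' 255 10
python3 - <<'E'
from h import *
s=manip.state(); print(s["eef_pos"],s["force"],s["opening"])
for a in (.14,.3,.5,.7,.9,1.1,1.3,1.45): print(a,rel(finger(a,19)).round(1))
E
```

```text
time: 2.95
eef_pos: [505.7, 382.8, 235.7]
tcp_rot: [3.141, 0.0, 2.948]
force: [0.1, -0.6, -0.7]
opening: 15.3
grip_force: 0.0
[505.68938331 382.82169165 235.72295949] [ 0.12272765 -0.64044441 -0.6650548 ] 15.348740764241377
0.14 [ 1.7  0.3 -0.1]
0.3 [2.6 0.2 0.4]
0.5 [3.7 0.3 0.9]
0.7 [4.8 0.6 1.4]
0.9 [5.8 1.3 1.9]
1.1 [6.7 2.1 2.2]
1.3 [7.4 3.1 2.4]
1.45 [7.8 3.9 2.5]
```

Fingers are still closing; now push the knob round the arc.

```bash
python3 -m crank '{"linear":[[0,0,0],[0.8,0.2,0],[1.7,0.3,0],[2.2,0.3,0.2],[2.6,0.2,0.4],[3.2,0.3,0.7],[3.7,0.3,0.9]],"turn":[0,0,0,0,0,0,0]}' && python3 -m crank '{"linear":[[0.5,0.1,0.2],[1.1,0.3,0.5],[1.6,0.6,0.7],[2.1,1.0,1.0],[2.6,1.4,1.1],[3.0,1.8,1.3],[3.4,2.3,1.4],[3.7,2.8,1.5]],"turn":[0,0,0,0,0,0,0,0]}' && python3 -m crank '{"linear":[[0.2,0.4,0.1],[0.4,0.8,0.1],[0.4,0.8,0.1],[0.4,0.8,0.1]],"turn":[0,0,0,0]}'
python3 - <<'E'
from h import *
im,d,P=cloud("wrist"); cv2.imwrite("pics/w3.png",im[...,::-1])
im,d,P=cloud("top"); q=C.inv().apply(P.reshape(-1,3)-M)
m=(np.hypot(q[:,0],q[:,1]-60)<90)&(q[:,2]>52)&(q[:,2]<90)&(P.reshape(-1,3)[:,2]<235)
for r in q[m][::12].round(0).astype(int): print(tuple(r),end='')
E
```

```text
time: 3.82
eef_pos: [469.3, 392.6, 226.2]
tcp_rot: [-3.141, -0.0, 2.948]
force: [1.1, 0.2, 1.2]
opening: 0.6
grip_force: 0.3
time: 4.82
eef_pos: [438.6, 427.6, 211.4]
tcp_rot: [-3.141, -0.0, 2.948]
force: [-0.1, -0.3, 0.1]
opening: 0.4
grip_force: 0.3
time: 5.32
eef_pos: [436.5, 436.0, 210.6]
tcp_rot: [3.141, 0.0, 2.948]
force: [-0.1, -0.0, -0.3]
opening: 0.4
grip_force: 0.0
```

View pics/w3.png

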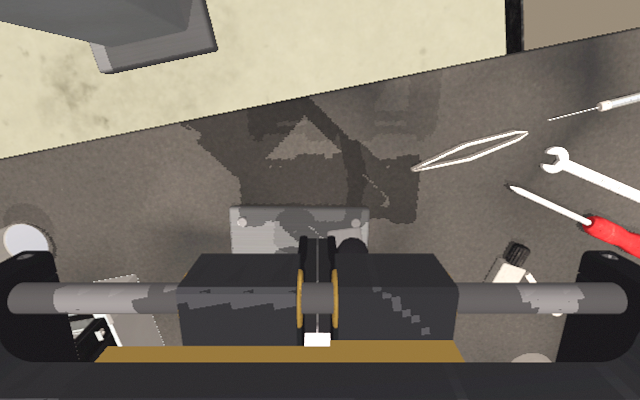

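The wrist view shows the knob at (350,248), swung out beside the finger. I'll lift off and check the angle from the top camera.

```bash
python3 -m crank '{"linear":[[-0.2,-0.4,0],[-0.2,-0.4,-5],[-0.2,-0.4,-10],[-0.2,-5,-12],[-0.2,-11,-12],[0,-17,-12],[0,-23,-12],[0,-29,-12]],"turn":[0,0,0,0,0,0,0,0]}' 0
python3 - <<'E'
from h import *
im,d,P=cloud("top"); q=C.inv().apply(P.reshape(-1,3)-M).reshape(P.shape)
m=(np.hypot(q[...,0],q[...,1]-60)<85)&(q[...,2]>50)&(q[...,2]<95)
k=m&(im.max(-1)<70)
print("arm",m.sum(),q[m].mean(0).round(1),"dark",k.sum(),q[k].mean(0).round(1), "ang",np.arctan2(-q[k][:,0].mean(),60-q[k][:,1].mean()))
v=q[m]; v=v[np.hypot(v[:,0],v[:,1]-60)>25]; print(np.median(np.arctan2(-v[:,0],60-v[:,1])))
print("to lamp",rel([425.5,-9.1,300]).round(2),rel([425.5,-9.1,152]).round(2))
# beaker/tape recheck
E
```

```text
time: 6.42
eef_pos: [380.0, 149.4, 330.8]
tcp_rot: [-3.141, 0.001, 2.948]
force: [1.1, -0.1, 0.6]
opening: 73.0
grip_force: 0.0
arm 238 [-31.3  51.3  64.5] dark 40 [-56.8  47.8  81. ] ang 1.3593680348123374
1.3297976666406324
to lamp [ -7.68 -14.03   3.11] [ -7.71 -13.93  17.91]
```

```bash
python3 -m crank '{"linear":[[-3,-5,1],[-6,-10,2],[-7.7,-14,3],[-7.7,-14,3],[-7.7,-14,3],[-7.7,-14,3]],"turn":[0,0,0,0,0,0]}'
python3 - <<'E'
from h import *
c3=cam("wrist"); s=manip.state(); im,d,P=cloud("wrist"); cv2.imwrite("pics/w4.png",im[...,::-1])
m=(P[...,2]>162)&(P[...,2]<182)&(np.hypot(P[...,0]-425,P[...,1]+9)<35)
print(s["eef_pos"],m.sum(),P[m].mean(0),P[m].min(0),P[m].max(0),np.median(P[m][:,2]))
cc,r=cv2.minEnclosingCircle(np.argwhere(m)[:,::-1].astype(np.float32)); print(cc,r,ray("wrist",cc,172,c3))
print(rel([425.5,-9.1,152]).round(2))
E
```

```text
time: 7.22
eef_pos: [428.8, 0.2, 300.8]
tcp_rot: [3.141, 0.0, 2.95]
force: [0.6, 1.2, -0.2]
opening: 87.3
grip_force: 0.0
[4.28849547e+02 2.36484833e-01 3.00824256e+02] 2229 [425.360483    -7.23833638 171.39183767] [404.95560535 -29.13459397 162.08437726] [448.62957045  14.42604368 174.13009326] 171.72053540898372
(306.36810302734375, 196.583984375) 26.90974998474121 [[425.13615963  -7.10975085 172.        ]]
[ 0.17 -0.99 14.89]
```

View pics/w4.png

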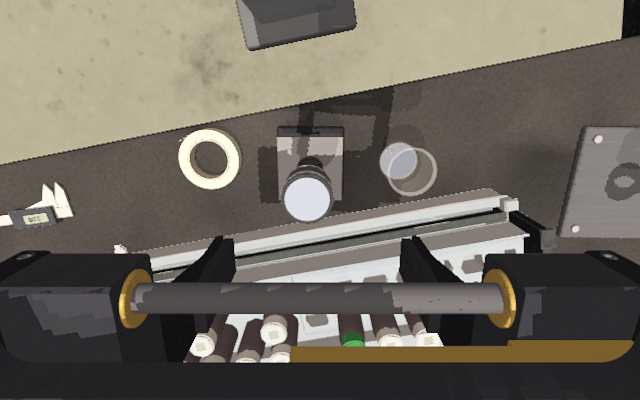

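The wrist view shows the lamp head at (306,197), with the tape roll and beaker well clear of the fingers. Descend and grip the head.

```bash
python3 -m crank '{"linear":[[0.2,-0.85,2],[0.2,-0.85,6],[0.2,-0.85,10],[0.2,-0.85,12.5],[0.2,-0.85,13.7],[0.2,-0.85,13.7],[0.2,-0.85,13.7]],"turn":[0,0,0,0,0,0,0]}' 0 && python3 -m crank '{"linear":[[0,0,0],[0,0,0],[0,0,0],[0,0,0],[0,0,0],[0,0,0],[0,0,0],[0,0,0]],"turn":[0,0,0,0,0,0,0,0]}' 255 12
```

```text
time: 8.15
eef_pos: [426.4, -8.8, 164.4]
tcp_rot: [-3.141, 0.002, 2.948]
force: [0.6, 0.2, 0.6]
opening: 87.3
grip_force: 0.0
time: 9.15
eef_pos: [425.6, -8.9, 163.6]
tcp_rot: [3.142, 0.0, 2.948]
force: [-1.2, 1.1, 0.2]
opening: 43.9
grip_force: 12.0
```

```bash
python3 -m crank '{"linear":[[0,0,-1],[0,0,-4],[0,0,-8],[0,0,-12],[0,0,-16],[0,0,-19],[0,0,-19.5],[0,0,-19.5]],"turn":[0,0,0,0,0,0,0,0]}'
python3 - <<'E'
from h import *
s=manip.state(); print(s["eef_pos"],s["opening"],s["grip_force"])
ex=R.from_euler('z',YAW).apply([1,0,0])
for v in (40,25):
    t=M+ex*-2+[0,0,v+145.6+6]; print(t,rel(t))
im,d,P=cloud("top")
for n,(a,b,c,dd) in dict(samp=(430,560,30,330)).items():
    m=(P[...,0]>a)&(P[...,0]<b)&(P[...,1]>c)&(P[...,1]<dd)&(P[...,2]<250); print(P[m][:,2].max())
E
```

```text
time: 10.15
eef_pos: [425.0, -8.7, 358.0]
tcp_rot: [3.142, -0.001, 2.948]
force: [-0.8, 0.3, -1.6]
opening: 43.5
grip_force: 12.0
[424.95479971  -8.71294251 358.03693802] 43.53068728013174 11.99267337215133
[514.43907609 386.3934176  341.4       ] [-1.17655375 40.49419491  1.66387852]
[514.43907609 386.3934176  326.4       ] [-1.17799023 40.49414636  3.16387783]
143.31268767097046
```

```bash
python3 -m crank '{"linear":[[0,3,0],[0,8,0],[0,13,0],[-0.2,18,0],[-0.4,23,0],[-0.6,28,0],[-0.8,33,0],[-1,37,0]],"turn":[0,0,0,0,0,0,0,0]}' && python3 -m crank '{"linear":[[-0.2,2.5,0],[-0.2,3.5,1],[-0.2,3.5,1.7],[-0.2,3.5,1.7],[-0.2,3.5,1.7]],"turn":[0,0,0,0,0]}'
python3 - <<'E'
from h import *
s=manip.state(); print(s["eef_pos"])
ex=R.from_euler('z',YAW).apply([1,0,0])
t=M+ex*-2+[0,0,25+151.6]; print(rel(t))
im,d,P=cloud("side"); cv2.imwrite("pics/s5.png",cv2.resize(im[60:210,250:380],(520,600),interpolation=cv2.INTER_CUBIC)[...,::-1])
for v in(0,13): 
  print(proj("side",M),proj("side",[*s["eef_pos"][:2],M[2]+40-1.]))
m=(P[...,2]>185)&(P[...,2]<290)&(np.hypot(P[...,0]-514,P[...,1]-386)<40)
q=P[m]; 
for z in(195,215,235,255): k=abs(q[:,2]-z)<10; print(z,k.sum(),q[k][:,:2].mean(0).round(1))
E
```

```text
time: 11.2
eef_pos: [506.1, 353.9, 355.8]
tcp_rot: [-3.139, -0.004, 2.949]
force: [1.1, -0.2, -1.6]
opening: 43.4
grip_force: 12.0
time: 11.82
eef_pos: [515.4, 385.3, 341.7]
tcp_rot: [-3.141, -0.0, 2.947]
force: [0.3, -0.4, -0.2]
opening: 43.3
grip_force: 12.0
[515.39420848 385.25055789 341.69961414]
[0.11575242 0.09408058 1.52993994]
[[310.0722959  165.98192027]] [[309.94927491 154.40233327]]
[[310.0722959  165.98192027]] [[309.94927491 154.40233327]]
195 30 [516.3 376.3]
215 55 [516.3 376.4]
235 55 [515.5 375.7]
255 62 [515.4 376.1]
```

View pics/s5.png

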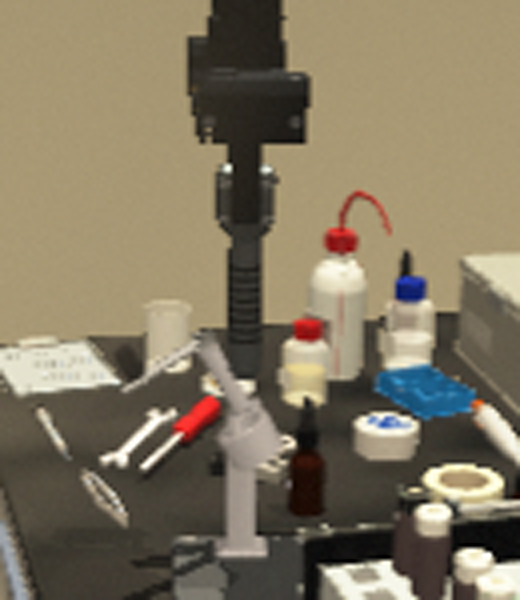

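The side crop shows the lamp hanging vertical right above the collar mouth: lamp column 243, mouth about 247 in crop pixels, i.e. ±1 px in the frame. Lowering the tail into the mouth.

```bash
python3 -m crank '{"linear":[[0.1,0.1,1],[0.1,0.1,2],[0.1,0.1,3],[0.1,0.1,3.6],[0.1,0.1,4.1],[0.1,0.1,4.1]],"turn":[0,0,0,0,0,0]}' && python3 -m crank '{"linear":[[0,0,0.4],[0,0,0.8],[0,0,1.0],[0,0,1.0]],"turn":[0,0,0,0]}'
```

```text
time: 12.62
eef_pos: [514.4, 387.3, 300.0]
tcp_rot: [-3.141, -0.001, 2.948]
force: [0.5, -0.1, -1.2]
opening: 43.4
grip_force: 12.0
time: 13.12
eef_pos: [514.5, 387.2, 290.2]
tcp_rot: [-3.141, -0.0, 2.948]
force: [-0.1, -1.1, -1.3]
opening: 43.2
grip_force: 12.0
```

```bash
python3 -m crank '{"linear":[[1,0,0.1],[1.9,0,0.2],[2.8,0,0.4],[3.7,0,0.7],[4.6,0,1],[5.5,0,1.4],[6.1,0,1.75],[6.7,0,2.1]],"turn":[0,0,0,0,0,0,0,0]}' && python3 -m crank '{"linear":[[0,0,0],[0,0,0]],"turn":[0,0]}'
cat > look.py <<'E'
from h import *
im,d,P=cloud("side"); s=manip.state(); G=s["eef_pos"]-[0,0,6]
q=C.inv().apply(P.reshape(-1,3)-M).reshape(P.shape)
m=(abs(q[...,0])<60)&(abs(q[...,1])<16)&(q[...,2]>8)&(q[...,2]<140)&(im.max(-1)<110)
v=q[m]; print("n",m.sum())
for z in range(15,140,15):
    k=abs(v[:,2]-z)<7
    if k.sum()>4: print(z,k.sum(),v[k].mean(0).round(1),np.percentile(v[k][:,0],[5,95]).round(1))
print("grasp in collar",C.inv().apply(G-M).round(1))
x=v[:,2]; print("slope x/z",np.polyfit(x,v[:,0],1).round(3))
import sys; cv2.imwrite(sys.argv[1],cv2.resize(im[60:210,250:380],(520,600),interpolation=cv2.INTER_CUBIC)[...,::-1])
E
python3 look.py pics/s6.png
```

```text
time: 14.12
eef_pos: [448.5, 400.4, 269.2]
tcp_rot: [-3.142, -0.0, 2.948]
force: [0.7, -0.7, -0.5]
opening: 43.5
grip_force: 12.0
time: 14.38
eef_pos: [448.8, 400.3, 269.4]
tcp_rot: [-3.141, -0.0, 2.948]
force: [0.4, 0.9, -0.9]
opening: 43.4
grip_force: 12.0
n 261
15 31 [ -1.9 -10.5  15.5] [-12.3   8.1]
30 31 [ -0.6 -10.2  30.3] [-11.3   9.4]
45 31 [-1.9 -9.8 44.3] [-12.9   8.5]
60 32 [-1.3 -9.7 60. ] [-12.    8.6]
75 34 [-0.8 -9.5 74.8] [-12.7  10.1]
90 35 [-1.  -9.8 89.7] [-12.2   8.2]
105 20 [ -4.3 -12.7 104.2] [-18.6  11.8]
120 13 [  6.1 -12.1 120.6] [-20.9  17.5]
135 14 [  0.5 -11.6 133.9] [-21.8  16.5]
grasp in collar [ -2.9   0.7 132.9]
slope x/z [ 0.025 -2.51 ]
```

View pics/s6.png

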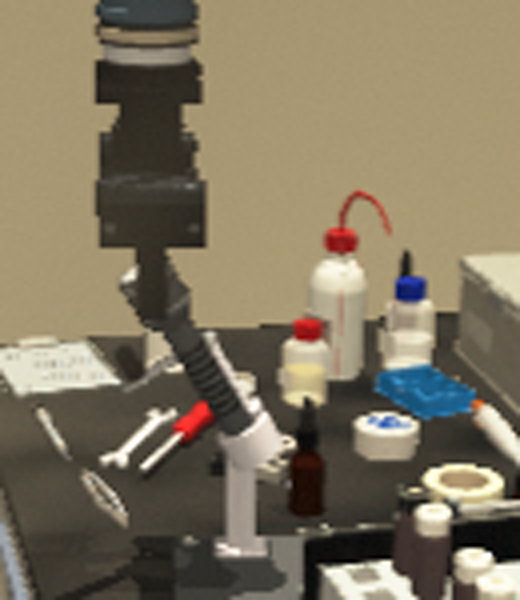

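The side crop shows the lamp tilted into line with the bore, tail in the collar, and the slope in the collar frame is about 1.4° off. Slide down along the bore.

```bash
python3 -m crank '{"linear":[[-0.6,0,0.7],[-1.1,0,1.6],[-1.6,0,2.5],[-2.1,0,3.3],[-2.6,0,4.1],[-3,0,4.8],[-3,0,4.8]],"turn":[0,0,0,0,0,0,0]}' && python3 -m crank '{"linear":[[-0.5,0,0.8],[-1,0,1.6],[-1.5,0,2.5],[-1.9,0,3.2],[-1.9,0,3.2],[-1.9,0,3.2]],"turn":[0,0,0,0,0,0]}'; python3 look.py pics/s7.png
```

```text
time: 15.3
eef_pos: [478.3, 394.3, 220.8]
tcp_rot: [-3.141, -0.001, 2.947]
force: [-0.4, 0.2, -1.0]
opening: 43.4
grip_force: 12.0
time: 16.05
eef_pos: [496.9, 390.9, 189.6]
tcp_rot: [3.142, -0.0, 2.948]
force: [0.6, -0.1, -1.1]
opening: 43.6
grip_force: 12.0
n 50
15 18 [  4.6 -12.   15.4] [-18.4  20.3]
30 13 [ 10.6 -11.   29.9] [-17.7  19.3]
45 15 [ -4.9 -10.3  44. ] [-20.3  21. ]
grasp in collar [-0.3  1.1 39.5]
slope x/z [-0.042  4.438]
```

```bash
python3 -m crank '{"linear":[[-0.15,0,0.25],[-0.25,0,0.45],[-0.3,0,0.5],[-0.3,0,0.5]],"turn":[0,0,0,0]}' && python3 -m crank '{"linear":[[0,0,0],[0,0,0],[0,0,0],[0,0,0],[0,0,0],[0,0,0]],"turn":[0,0,0,0,0,0]}' 90
```

```text
time: 16.6
eef_pos: [499.5, 390.1, 185.3]
tcp_rot: [-3.141, -0.0, 2.948]
force: [-2.9, -1.4, 4.6]
opening: 43.5
grip_force: 12.0
time: 17.35
eef_pos: [499.9, 390.3, 184.5]
tcp_rot: [-3.142, -0.0, 2.948]
force: [0.5, 0.0, -0.7]
opening: 56.4
grip_force: 0.0
```

```bash
python3 -m crank '{"linear":[[0,0,-1],[0,0,-4],[0,0,-8],[0,0,-12],[0,0,-12],[0,0,-12]],"turn":[0,0,0,0,0,0]}'
python3 - <<'E'
from h import *
c3=cam("wrist"); im,d,P=cloud("wrist"); cv2.imwrite("pics/w8.png",im[...,::-1])
q=C.inv().apply(P.reshape(-1,3)-M).reshape(P.shape)
m=(np.hypot(q[...,0],q[...,1])<32)&(q[...,2]>38)&(q[...,2]<53); print("head top",m.sum(),np.median(q[m],0).round(1),q[m].min(0).round(1),q[m].max(0).round(1))
k=(np.hypot(q[...,0],q[...,1]-60)<85)&(q[...,2]>52)&(q[...,2]<95)&(d>0); v=q[k]; rr=np.hypot(v[:,0],v[:,1]-60); v=v[rr>25]
print("keeper",len(v),np.median(np.arctan2(-v[:,0],60-v[:,1])))
kk=k&(im.max(-1)<60)&(q[...,2]>82); print("knob",kk.sum(),q[kk].mean(0).round(1))
a=np.arctan2(-q[kk].mean(0)[0],60-q[kk].mean(0)[1]); print(a)
s=manip.state();print(s["eef_pos"])
E
```

```text
time: 18.1
eef_pos: [499.4, 390.0, 304.5]
tcp_rot: [-3.141, -0.0, 2.948]
force: [-0.3, 0.3, 0.3]
opening: 56.4
grip_force: 0.0
head top 2487 [ 1.8 -0.9 47. ] [-20.6 -23.   39.1] [22.5 21.  50. ]
keeper 1880 1.3830501437976783
knob 139 [-58.1  50.2  85.2]
1.4033348856886534
[499.08321233 389.88150494 303.62163228]
```

View pics/w8.png

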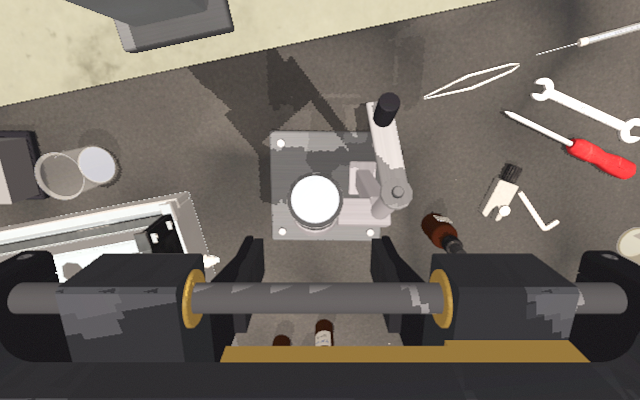

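The wrist view shows the head seated at (315,199) over the collar, with the keeper open and its knob at (387,108). I'll close the fingers and approach the knob from outside.

Run:
```python
from h import *
print("hi",rel(finger(1.39,-34,74)+[0,0,60]).round(2),"lo",finger(1.39,-34,74).round(0),rel(finger(1.39,-34,74)).round(2))
s=manip.state(); s["eef_pos"]=finger(1.39,-34,74)
for a in (1.39,1.2,1.0,.8,.6,.4,.2,.1,0): print(a,finger(a,-19,74).round(0),rel(finger(a,-19,74),s).round(1))
```

```text
hi [7.53 8.28 3.43] lo [441. 486. 209.] [7.52 8.29 9.43]
1.39 [440. 471. 209.] [-0.2 -1.5  0. ]
1.2 [438. 459. 211.] [-0.2 -2.7 -0.2]
1.0 [437. 447. 214.] [-0.3 -3.9 -0.4]
0.8 [438. 435. 217.] [-0.7 -5.  -0.8]
0.6 [441. 424. 222.] [-1.2 -6.1 -1.3]
0.4 [446. 413. 227.] [-1.9 -7.  -1.8]
0.2 [453. 404. 233.] [-2.7 -7.7 -2.3]
0.1 [457. 400. 236.] [-3.2 -8.  -2.6]
0 [461. 397. 239.] [-3.7 -8.3 -2.9]
```

```bash
python3 -m crank '{"linear":[[3,4,0],[6,7,0],[7.5,8.3,1.5],[7.5,8.3,3.5],[7.5,8.3,6],[7.5,8.3,8.5],[7.5,8.3,9.4],[7.5,8.3,9.4]],"turn":[0,0,0,0,0,0,0,0]}' 255 10 && python3 -m crank '{"linear":[[-0.1,-0.7,0],[-0.2,-1.5,0],[-0.2,-2.1,-0.1],[-0.2,-2.7,-0.2],[-0.2,-3.3,-0.3],[-0.3,-3.9,-0.4],[-0.5,-4.5,-0.6],[-0.7,-5,-0.8]],"turn":[0,0,0,0,0,0,0,0]}' && python3 -m crank '{"linear":[[-0.2,-0.6,-0.3],[-0.5,-1.1,-0.5],[-0.8,-1.6,-0.8],[-1.2,-2,-1],[-1.6,-2.4,-1.3],[-2,-2.7,-1.5],[-2.5,-3,-1.8],[-2.5,-3,-1.8]],"turn":[0,0,0,0,0,0,0,0]}'
python3 - <<'E'
from h import *
s=manip.state(); print(s["eef_pos"],finger(.1,-19,74))
im,d,P=cloud("wrist"); cv2.imwrite("pics/w9.png",im[...,::-1]); q=C.inv().apply(P.reshape(-1,3)-M).reshape(P.shape)
for n in("wrist","top"):
    if n=="top": im,d,P=cloud(n); q=C.inv().apply(P.reshape(-1,3)-M).reshape(P.shape)
    k=(np.hypot(q[...,0],q[...,1]-60)<50)&(abs(q[...,2]-59)<4)&(d>0); v=q[k]; v=v[np.hypot(v[:,0],v[:,1]-60)>22]
    print(n,len(v),np.median(np.arctan2(-v[:,0],60-v[:,1])) if len(v) else 0)
E
```

```text
time: 19.15
eef_pos: [441.9, 485.3, 209.0]
tcp_rot: [-3.139, -0.002, 2.947]
force: [-0.6, -0.5, -0.3]
opening: 0.3
grip_force: 0.0
time: 20.15
eef_pos: [439.9, 435.6, 218.8]
tcp_rot: [3.141, 0.001, 2.948]
force: [1.5, 1.0, 0.2]
opening: 0.6
grip_force: 1.0
time: 21.15
eef_pos: [457.9, 401.0, 236.4]
tcp_rot: [-3.141, -0.001, 2.947]
force: [-1.2, 0.2, -0.3]
opening: 0.7
grip_force: 0.8
[457.87770821 400.96906445 236.37585254] [457.02086349 400.44910311 235.89087738]
wrist 0 0
top 0 0
```

```bash
python3 -m crank '{"linear":[[-0.25,-0.1,-0.15],[-0.5,-0.2,-0.3],[-0.5,-0.2,-0.3]],"turn":[0,0,0]}' ; python3 -m crank '{"linear":[[-0.1,0,-0.06],[-0.2,0,-0.12],[-0.2,0,-0.12]],"turn":[0,0,0]}'
```

```text
time: 21.62
eef_pos: [459.2, 398.9, 238.1]
tcp_rot: [-3.14, -0.008, 2.948]
force: [-6.3, 2.6, -2.7]
opening: 0.2
grip_force: 3.7
time: 22.0
eef_pos: [459.5, 398.8, 238.4]
tcp_rot: [-3.139, -0.012, 2.948]
force: [-9.3, 4.7, -4.5]
opening: 0.8
grip_force: 4.7
```

The rising force means the keeper is at its shut stop. Back off and verify.

```bash
python3 -m crank '{"linear":[[0.8,0,0.2],[2.5,0,0],[3,0,-4],[3,0,-8],[3,0,-11],[3,0,-11],[3,0,-11]],"turn":[0,0,0,0,0,0,0]}'
python3 - <<'E'
from h import *
im,d,P=cloud("wrist"); cv2.imwrite("pics/w10.png",im[...,::-1]); q=C.inv().apply(P.reshape(-1,3)-M).reshape(P.shape)
k=(np.hypot(q[...,0],q[...,1]-60)<50)&(abs(q[...,2]-59)<4)&(d>0); v=q[k]; v=v[np.hypot(v[:,0],v[:,1]-60)>22]
print("keeper",len(v),np.median(np.arctan2(-v[:,0],60-v[:,1])))
kk=(np.hypot(q[...,0],q[...,1])<25)&(q[...,2]>82)&(q[...,2]<92); print("knob",kk.sum(),q[kk].mean(0).round(1))
m=(np.hypot(q[...,0],q[...,1])<25)&(abs(q[...,2]-47)<4); print("head",m.sum(),q[m].min(0).round(1),q[m].max(0).round(1),np.median(q[m][:,2]))
E
```

```text
time: 22.88
eef_pos: [434.7, 403.6, 350.2]
tcp_rot: [-3.141, -0.0, 2.948]
force: [-0.3, 0.0, 0.3]
opening: 0.7
grip_force: 0.0
keeper 340 0.14203667335449688
knob 17 [-8.  -0.8 86.4]
head 267 [-21.5 -23.1  43.2] [ 2.3 13.6 50. ] 47.488403949651904
```

View pics/w10.png

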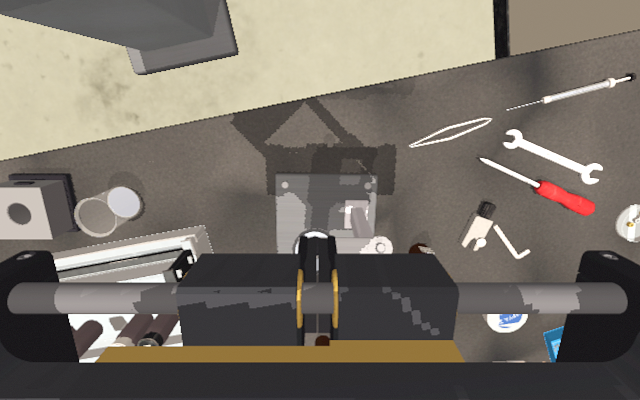

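The gripper hides the keeper in this view, so I'll move aside and open up for a clean measurement.

```bash
python3 -m crank '{"linear":[[0,-3,0],[0,-8,0],[0,-13,-1],[0,-18,-1],[0,-18,-1],[0,-18,-1]],"turn":[0,0,0,0,0,0]}' 0
python3 - <<'E'
from h import *
A=[]
for n,box in(("top",(190,165,110,110)),("wrist",None)):
    im,d,P=cloud(n); q=C.inv().apply(P.reshape(-1,3)-M).reshape(P.shape)
    k=(np.hypot(q[...,0],q[...,1]-60)<80)&(abs(q[...,2]-59)<5)&(d>0); v=q[k]; rr=np.hypot(v[:,0],v[:,1]-60); v2=v[(rr>22)&(rr<48)]
    kk=(np.hypot(q[...,0],q[...,1])<25)&(q[...,2]>80)&(q[...,2]<92)
    print(n,len(v2),np.median(np.arctan2(-v2[:,0],60-v2[:,1])),"knob",kk.sum(),q[kk].mean(0).round(1))
    if len(v2)>10: print(" line slope",np.polyfit(v2[:,1],v2[:,0],1))
    uv=proj(n,[W(0,60,54),W(0,0,54)]); print(uv)
    cx,cy=np.clip(uv.mean(0),[60,50],[580,350]).astype(int); A.append(cv2.resize(im[cy-50:cy+50,cx-60:cx+60],(400,333),interpolation=cv2.INTER_CUBIC))
cv2.imwrite("pics/chk.png",np.hstack(A)[...,::-1])
E
```

```text
time: 23.68
eef_pos: [400.7, 227.5, 360.1]
tcp_rot: [3.142, -0.001, 2.947]
force: [0.1, 0.1, 1.1]
opening: 52.6
grip_force: 0.0
top 62 0.011822634189346546 knob 28 [ 0.1 -3.7 86.7]
 line slope [-0.03827927  0.83569667]
[[216.83165358 208.16092748]
 [238.16352067 212.61420089]]
wrist 411 -0.029734238310907688 knob 309 [-1.1 -2.3 85.7]
 line slope [-0.25662717  7.30780401]
[[561.6923995  244.65332916]
 [499.64277307 244.36121112]]
```

View pics/chk.png

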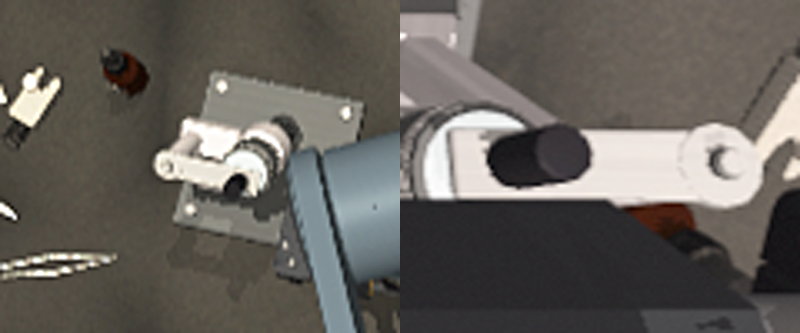

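The check crop shows the keeper lying across the lamp head, level with the holder's y. The knob is on the bore axis in both views (a ≈ 0.01), and the dropper bottle has not moved.

```bash
python3 -c "
from workcell import manip
print(manip.sign_off())"
```

```text
the job is handed in; nothing more can be done
None
```

The lamp hangs seated in the sloping collar and the keeper is shut over its head (measured about 0.01 rad); no contact with the bystanders was seen, and the job was handed in at about 24 s, with no verdict returned.

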